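Fit the short tool rest to the lathe

ROBOT

A 6-joint arm with a two-finger parallel gripper is mounted at the origin on the work surface. World frame = base frame: x ahead of the robot, y to its left, z up, the work surface at z = 0. Lengths are in m, angles in rad, forces in N, time in s.
With the tool pointing down it reaches from about 0.325 to 0.85 m from the base axis. Payload 4.4 kg.
Tool frame: the origin (TCP) lies where the fingers leave the gripper's body, on its centre line; the fingertips stand 97 mm ahead of it and the grasp point (between the pads) lies 78 mm ahead of it; z points along the fingers, y is the line along which they close (so a half turn about z gives the same grasp; the last joint's range is limited). The gripper opens to 94 mm and grips with 3 to 60 N. Pads are 16 mm wide; open, the fingers measure 119 mm over their backs; the gripper's body (75 mm by 177 mm) begins 78 mm behind the grasp point.
Start: joints at [-1.429, 0.207, 1.542, -0, 1.393, -0.15], TCP at [0.166, -0.551, 0.303] pointing down, gripper open.
Joint ranges: [-2.73, 2.73], [-0.86, 2.22], [0.23, 2.46], [-1.11, 4.25], [0.08, 2.63], [-2.82, 2.82]. Speed limits (rad/s): [2.79, 2.79, 3.14, 3.14, 3.14, 3.14].

INTERFACE

Orientations are given as a unit quaternion [w, x, y, z].
In Python, from station import state, grab_frame, job_done gives the robot as it stands. The module is installed in compiled form; this text tells all that it offers.
- The arm moves only by the tool step_arm, never from a script. Its arguments are lists of equal length, an entry for each row: "gripper": the opening, from 0 (shut) to 1 (fully open); "xyz": the shift along the tool's x, y, z in cm, a list of three; "roll": the turn about the tool's z in degrees. A call has 1 to 20 rows; each row is the pose to reach, as a shift and turn from the pose commanded when the call began, along the tool's axes at that moment; what a row does not reach only later rows make up. A row lasts 1/8 s, in which the tool goes at most 62.5 mm and 10.7 degrees, less where a joint would pass 70% of its speed; a pose out of reach is approached as far as the arm can. A call with a gripper value outside its range is refused whole. The fingers move at their own pace and stop on an object; "squeeze" is the grip in N (left out, the last holds). Time passes only in rows, so rows that repeat a pose let the fingers close. It gives the time, the measured TCP pose, the force, the opening and the grip force at its end, in the units of the state.
- state(): the state, without advancing time (a new reading comes with each control period).
- grab_frame(name): name is "scene" or "top" or "wrist"; returns a dict with "img" (480x640x3 uint8, red, green, blue), "range_z" (480x640 float32, m along the optical axis (not along the pixel's ray), 0 where there is no reading), "mtx" (3x3 intrinsics, pixels), "dist" ([k1, k2, p1, p2, k3] as OpenCV has them; the pictures are not rectified), "cam_to_world" (4x4, takes a point from camera to world coordinates); the wrist camera has in their place "hand_eye" (4x4, takes a point from camera to tool coordinates, whose origin is the TCP and whose axes are the flange's). Camera axes: x right, y down, z forward; pixel columns grow to the right and rows downward; lengths in m; the calibration is good to about 2 mm. A picture is of the moment at which its call begins: read the wrist's pose just before it.
- job_done(): hands the job in; it is judged then, once.
The state is a dict: "clock": time; "joints": joint angles; "qd": joint speeds; "joint_torque": joint torques, N m; "position": TCP position; "eef_rot": TCP orientation; "ft_force": force on the tool from outside, world axes, zero at the start; "moment": the same for the moment, N m; "gripper_width": finger opening in m; "gripper_force": force on a finger pad.
Only numpy, scipy, OpenCV 4.12 (cv2) and the standard library are available. Lean on these libraries where they do the work, as an engineer would, in place of code of your own. Each camera call takes 0.05 s, during which the arm holds its last target. There are 200 camera calls.

TASK

Take the short straight tool rest out of the wooden storage block and lower its post into the upright tube at the robot's end of the lathe's banjo (the slotted arm on the bed), without dropping it, until its collar sits on the tube's rim. Leave it there with its bar lying along the lathe, parallel to the bed, and let go. Leave the long rest and the curved rest where they stand in the block.

Things in the scene. Friction and masses are not known exactly. Their poses are not given: they have to be found in the camera images.
- rest_short: Short T-shaped metal rest, 0.36-0.6 kg; sizes in mm. Bar 130 long, 18 wide, from 50 to 74 above origin (steel rod on top, to 80). Post diameter 16, reaching 50 below origin, last 12 tapered to 8. Stop collar diameter 52, from 0 to 10 above origin. Origin: post axis at collar underside; z up, x along bar. Starts upright in a wooden block, origin 60 above bench; grip across mid-bar, lift straight over 50.
- banjo_mouth (a point): Centre of the bore at the rim of the fixed upright tube (outside 54 mm, bore 32 mm, open through, 80 mm deep) on the near end of the dark slotted banjo arm reaching from the lathe bed to the robot. Rim 110 mm above bench. z up; y along the lathe bed (bar must lie along this y, either way round); x across the bed. Rest is home when its collar lies on the rim: its origin at this point's height.
- rest_long: Long straight rest, to be left: like the short one, same post, collar, origin and axes, but bar 240 mm long. The three rests stand 95 mm apart in a row in one fixed wooden block (60 mm high, 100 x 300 mm, three 23 mm holes right through), bars roughly across the row; which rest is in which hole varies.
- rest_curved: Curved rest, to be left: same post, collar and origin, but its bar is an S-shaped round bar 18 mm thick, about 220 mm long (along x), its centre line 64 mm above the origin. Stands in the same block.
Things that resemble listed ones, but are neither listed nor needed, are in the scene too. Leave any orange, red or turquoise look-alike of the rest_short alone.

How it is judged:
By the outcome, as a careful person would: the job done as asked, in the order asked, and still so for the second after the job is handed in, with the robot touching nothing.
It also fails if it takes over 42 s, if anything falls off the work surface, if the arm or the gripper's body presses on something with over 40 N, if the wrist force passes 120 N, or if a joint passes its speed limit or range.

## Working session

There is one attempt and no reset: what is moved stays moved. The work goes in short steps, Python scripts to look and compute and a tool call to move; the robot and the scene stay as the last step left them, time stands still between calls to the robot, and variables do not carry over. Pictures are saved under pics/ and viewed, at most 10 in all, crops included, and the job is handed in when it is done.

Besides the shell and the picture viewer there is one more tool, called after ">>>" as name([rows], argument=value, ...), one row to a line, values as JSON. step_arm: Moves the arm, as the interface text tells. Its arguments: {"type":"object","properties":{"gripper":{"type":"array","items":{"type":"number"}},"xyz":{"type":"array","items":{"type":"array","items":{"type":"number"}}},"roll":{"type":"array","items":{"type":"number"}},"squeeze":{"type":"number"}},"required":["gripper","xyz","roll"]}

```bash
mkdir -p pics
cat > h.py <<'E'
import numpy as np, cv2, pickle
from station import state, grab_frame
from scipy.spatial.transform import Rotation as R
def T_tool():
    s=state(); T=np.eye(4); q=s["eef_rot"]; T[:3,:3]=R.from_quat([q[1],q[2],q[3],q[0]]).as_matrix(); T[:3,3]=s["position"]; return T
def grab(name,save=None):
    Tt=T_tool(); f=grab_frame(name)
    f["T"]=np.array(f["cam_to_world"]) if name!="wrist" else Tt@np.array(f["hand_eye"])
    f["mtx"]=np.array(f["mtx"]);f["dist"]=np.array(f["dist"],float)
    if save: cv2.imwrite(save,f["img"][:,:,::-1]); pickle.dump(f,open(save[:-3]+"pkl","wb"))
    return f
def rays(f,uv):
    p=cv2.undistortPoints(np.array(uv,float).reshape(-1,1,2),f["mtx"],f["dist"]).reshape(-1,2)
    return f["T"][:3,3],np.c_[p,np.ones(len(p))]@f["T"][:3,:3].T
def onplane(f,uv,z):
    o,d=rays(f,uv); return o+d*((z-o[2])/d[:,2])[:,None]
def cloud(f):
    v,u=np.mgrid[:480,:640]; o,d=rays(f,np.c_[u.ravel(),v.ravel()])
    P=o+d*f["range_z"].reshape(-1,1); P[f["range_z"].ravel()==0]=np.nan
    return P.reshape(480,640,3)
E
python3 - <<'E'
from h import *
fs=[grab(n,f"pics/{n}0.png") for n in("scene","top")]
cv2.imwrite("pics/both0.png",np.vstack([cv2.resize(f["img"],(400,300),interpolation=cv2.INTER_AREA) for f in fs])[:,:,::-1])
print(state()["clock"],[np.round(f["T"][:3,3],2) for f in fs])
E
```

```text
0.1 [array([ 1.39, -0.61,  0.78]), array([ 0.41, -0.14,  1.11])]
```

View pics/scene0.png

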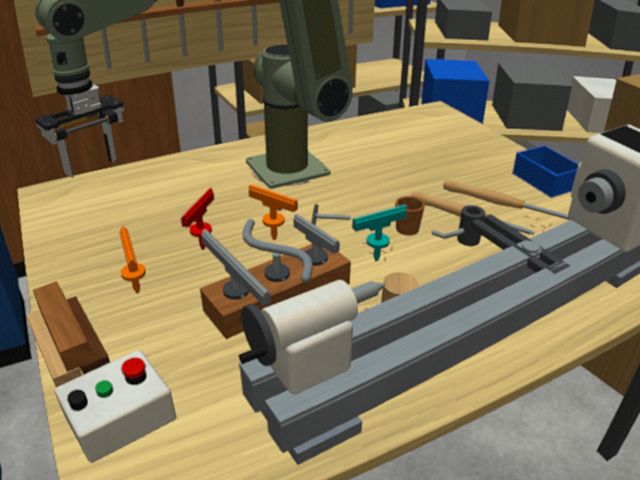

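View pics/top0.png

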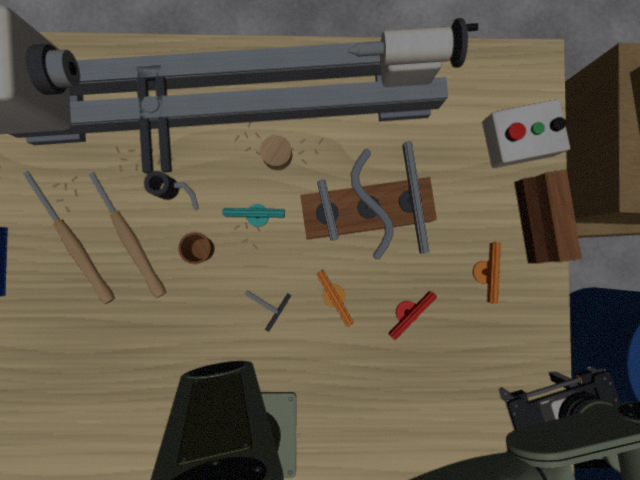

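The scene view shows a wooden block with three grey rests, and there are coloured look-alikes lying around it. In the top view the candidates are:
- **Grey bars in the block:** a short one at (328,210), an S-shaped one at (372,203) and a long one at (415,197).
- **Look-alikes outside the block:** turquoise (255,213), orange (335,298) and (490,272), red (412,315), and a small dark T-handle (275,310).

The one at (328,210) fits: it is grey, straight, short and in the block. The banjo tube is at (158,184), with a lever to its right. Next I'll measure both and crop.

Run:
```python
from h import *
f=pickle.load(open("pics/top0.pkl","rb")); P=cloud(f); Z=P[...,2]
def rect(m,z,name):
    n,l,st,c=cv2.connectedComponentsWithStats(m.astype(np.uint8))
    for i in range(1,n):
        if st[i,4]<25: continue
        v,u=np.where(l==i); q=onplane(f,np.c_[u,v],z)[:,:2]
        r=cv2.minAreaRect((q*1000).astype(np.float32)); b=cv2.boxPoints(r)
        e=[b[1]-b[0],b[2]-b[1]]; e=max(e,key=np.linalg.norm)
        print(name,st[i],"c",np.round(r[0],1),"size",np.round(r[1],1),"ang",round(np.degrees(np.arctan2(e[1],e[0]))%180,1),"z",round(float(np.nanmedian(Z[l==i])),4))
m=np.zeros((480,640),bool); m[130:265,300:440]=True
rect(m&(Z>.118)&(Z<.16),.138,"bar")
m=np.zeros((480,640),bool); m[165:205,138:205]=True
rect(m&(Z>.1)&(Z<.125),.11,"tube")
print(np.round(Z[172:200:3,140:204:4]*1000))
# bed direction
e=onplane(f,[[70,60],[380,45]],0.1); print(e)
c=[cv2.resize(f["img"][a:a+120,b:b+160],(640,480),interpolation=cv2.INTER_CUBIC) for a,b in((140,290),(130,110))]
cv2.imwrite("pics/crop.png",cv2.resize(np.hstack(c),(800,300))[:,:,::-1])
```

```text
bar [ 403  141   26  113 1077] c [ 538.8 -351.2] size [239.8  20.8] ang 9.0 z 0.1347
bar [ 351  149   43  111 1076] c [ 523.6 -259. ] size [229.4  59. ] ang 16.8 z 0.1302
bar [317 179  22  62 531] c [ 511.2 -166. ] size [130.2  18.4] ang 13.3 z 0.1355
tube [142 165  29  32 500] c [574.  200.6] size [66.8 59.4] ang 0.6 z 0.1079
[[ -1. 107. 101. 109. 110. 110. 100.  94.  -4.   1.  -1.  -7.  -1.  -1.
   -4.   0.]
 [ -4.   1. 109. 108. 109. 109. 111.  -1.  -4.   1.   0.  -3.  -4.   2.
    1.   3.]
 [ -1.  -0. 109. 100.  87.  77. 111. 105.  53.   2.  -2.  -1.  -3.   3.
   -2.   2.]
 [ -3. 107. 107.  94.  70.  58. 109. 109.  80.  34.  -2.   2.   0.  -1.
   -3.   1.]
 [ -3. 110. 107.  84.  64.  45. 111. 110.  83.  72.  70.  69.  -2.  -0.
   -1.  -3.]
 [ -2.  -2. 110.  88.  63.  35. 108. 107.  85.  67.  66.  69.  63.  -2.
    1.  -3.]
 [  1.  -4. 112. 112.  68. 109. 105.  99.  78.  55.  -1.   4.  62.   1.
   -0.  -4.]
 [  1.  -2.  -1. 109. 108. 108. 106.  88.  68.  44.   2.  -1.  61.  59.
   -1.  -3.]
 [  2.  -3.  -1.  -1.  97.  92.  85.  68.  58.  29.  -4.  -0.   1.  51.
    1.   3.]
 [ -1.  -2.   1.   0.   4.  -2.  44.  45.  34.  -1.  -0.   1.  -0.  52.
   47.   0.]]
[[ 0.83702112  0.39313485  0.1       ]
 [ 0.88182998 -0.28215287  0.1       ]]
```

View pics/crop.png

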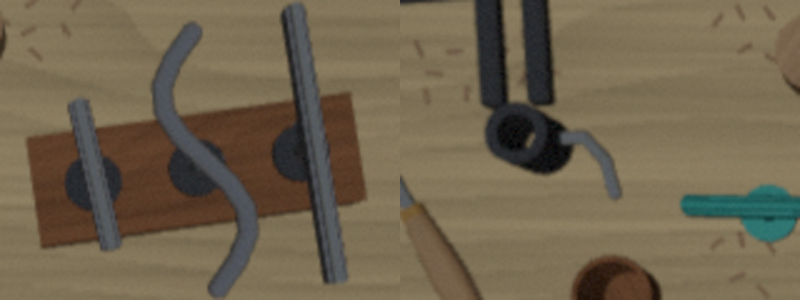

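The crop confirms it: the leftmost bar in the block is straight, grey and 130 x 18 mm, so it is the short rest. The right half shows the open tube with its lever on the side. Now I'll refine the tube and bed direction and work out the first move.

```bash
cat >> h.py <<'E'
def togo(xyz,ydir_deg):
    """shift (cm) in tool axes and roll (deg) so TCP at xyz, tool y along ydir (mod 180)"""
    T=T_tool(); d=T[:3,:3].T@(np.array(xyz)-T[:3,3])*100
    a=np.radians(ydir_deg); w=T[:3,:3].T@np.array([np.cos(a),np.sin(a),0])
    r=np.degrees(np.arctan2(-w[0],w[1])); r=(r+90)%180-90
    return np.round(d,2),round(r,2)
E
python3 - <<'E'
from h import *
f=pickle.load(open("pics/top0.pkl","rb")); P=cloud(f); Z=P[...,2]
for nm in("top","scene"):
    g=pickle.load(open(f"pics/{nm}0.pkl","rb")); Q=cloud(g).reshape(-1,3)
    k=(abs(Q[:,2]-.11)<.008)&(np.hypot(Q[:,0]-.574,Q[:,1]-.2)<.045); q=Q[k][:,:2]
    h=cv2.convexHull((q*1000).astype(np.float32)); print(nm,k.sum(),cv2.minEnclosingCircle(h),np.round((q.min(0)+q.max(0))*500,1))
# dark bore in top image
gray=cv2.cvtColor(f["img"],cv2.COLOR_RGB2GRAY); print(gray[170:198:2,142:176:2])
# bed: points at bed height
b=(P[...,0]>.68)&(P[...,0]<1.0)&(P[...,1]>-.35)&(P[...,1]<.35)
print("bed z hist",[(round(z,2),int((b&(abs(Z-z)<.005)).sum())) for z in np.arange(.03,.2,.01)])
print(togo([.511,-.166,.303],103.3), np.round(T_tool(),3)); 
w=grab_frame("wrist"); print(np.round(w["hand_eye"],3)); print(np.round(w["mtx"]))
E
```

```text
top 513 ((581.4363403320312, 200.52809143066406), 39.034706115722656) [579.9 203.4]
scene 288 ((580.9027709960938, 200.22987365722656), 38.53105163574219) [579.8 201.4]
[[ 71  43  41  36  33  31  97  95 101  94  45  37  35  30  21  87 111]
 [104  56  33  27  34  40  45  43  47  52  68  62  74  78  87 105 111]
 [110 109  83  41  41  42  41  45  44  41  42  43  72 101 110 110 110]
 [109 103  63  46  44  32  24  23  29  35  43  42  33  42  92 113 115]
 [114  92  36  44  31  20  16  15  20  16  29  46  40  22  24  53 102]
 [117  76  46  38  16  16  19  14  12  18  21  42  43  34  21  22  30]
 [116  62  44  36  17  18  11   3  17  15  29  44  43  34  16  16  34]
 [120  65  41  38  12  10  21  10  20  16  79  54  41  32   9  14  69]
 [118  73  41  40  14  19   3  17  18  48  90  38  44  22   9  19  62]
 [111  95  42  47  28  19   3  15  14  57  58  40  39  19  17   6  23]
 [112 111  69  45  41  41  30  30  37  41  42  43  27  17  19  10  20]
 [121 120 112  71  47  44  44  37  44  44  35  29  16  25  11  19  18]
 [121 122 123 120 107  76  43  39  35  35  24  18  19  19  13  23  16]
 [124 12
[... 154 characters left out ...]
.float64(0.06), 859), (np.float64(0.07), 882), (np.float64(0.08), 883), (np.float64(0.09), 1068), (np.float64(0.1), 3026), (np.float64(0.11), 11517), (np.float64(0.12), 172), (np.float64(0.13), 72), (np.float64(0.14), 71), (np.float64(0.15), 71), (np.float64(0.16), 73), (np.float64(0.17), 70), (np.float64(0.18), 69), (np.float64(0.19), 100)]
(array([ 44.13, -26.81,  -0.07]), np.float64(3.47)) [[ 0.957  0.289 -0.     0.166]
 [ 0.289 -0.957  0.002 -0.55 ]
 [ 0.    -0.002 -1.     0.302]
 [ 0.     0.     0.     1.   ]]
[[-0.001 -0.965 -0.263  0.076]
 [ 1.    -0.001  0.    -0.001]
 [-0.    -0.263  0.965 -0.082]
 [ 0.     0.     0.     1.   ]]
[[429.   0. 314.]
 [  0. 429. 235.]
 [  0.   0.   1.]]
```

>>> step_arm([
  [2,-1.2,0],
  [6,-3.6,0],
  [10.5,-6.4,0],
  [15,-9.1,0],
  [19.5,-11.8,0],
  [24,-14.6,0],
  [28.5,-17.3,0],
  [33,-20,0],
  [37.5,-22.8,0],
  [41,-24.9,0],
  [43.3,-26.3,0],
  [44.1,-26.8,0],
  [44.1,-26.8,0],
  [44.1,-26.8,0],
], gripper=[1,1,1,1,1,1,1,1,1,1,1,1,1,1], roll=[0,0,1,1,1,2,2,2,3,3,3.5,3.5,3.5,3.5])

```text
clock: 1.9
position: [0.5102, -0.1671, 0.3026]
eef_rot: [0.0, 0.993, 0.115, -0.0]
ft_force: [-0.6, 0.5, 0.3]
gripper_width: 0.0943
gripper_force: 0.0
```

Run:
```python
from h import *
f=grab("wrist","pics/w1.png"); s=state(); print(s["clock"],np.round(s["position"],4),np.round(s["ft_force"],1))
P=cloud(f); Z=P[...,2]
m=((Z>.122)&(Z<.15)).astype(np.uint8)
n,l,st,c=cv2.connectedComponentsWithStats(m)
for i in range(1,n):
    if st[i,4]<1000: continue
    v,u=np.where(l==i); q=onplane(f,np.c_[u,v],.136)[:,:2]
    r=cv2.minAreaRect((q*1000).astype(np.float32)); b=cv2.boxPoints(r); e=max([b[1]-b[0],b[2]-b[1]],key=np.linalg.norm)
    print(st[i],np.round(r[0],1),np.round(r[1],1),round(np.degrees(np.arctan2(e[1],e[0]))%180,1),np.nanmedian(Z[l==i]))
# bed
g=pickle.load(open("pics/top0.pkl","rb")); Q=cloud(g).reshape(-1,3)
k=(abs(Q[:,2]-.108)<.012)&(Q[:,0]>.62); A=Q[k]
out=[]
for y in np.arange(-.2,.11,.01):
    t=A[abs(A[:,1]-y)<.005]; 
    t=t[t[:,0]>.66]
    if len(t): out.append((y,np.percentile(t[:,0],1),np.percentile(t[:,0],99)))
out=np.array(out); 
for j in(1,2):
    p=np.polyfit(out[:,0],out[:,j],1); print("bed dir deg",np.degrees(np.arctan2(1,p[0])),np.std(out[:,j]-np.polyval(p,out[:,0])))
```

```text
1.95 [ 0.5102 -0.1673  0.3026] [ 0.4  0.1 -0.1]
[ 413   57  107  282 9201] [ 551.6 -247. ] [169.6  58.2] 16.7 0.13167423993410737
[ 570   74   70  267 7666] [ 569.3 -341.1] [162.6  26.1] 9.4 0.13339257198935725
[ 297  137   31  211 6044] [ 509.  -165.5] [132.5  17.6] 13.1 0.13731150092778321
[   0  150  165   63 4256] [519.6 -25.7] [95.8 17.2] 88.5 0.12737236096740323
[ 263  434   42   46 1091] [ 356.4 -181.5] [44.8 17.1] 30.5 0.12776543066519486
bed dir deg 94.09604908080051 0.000602619367871822
bed dir deg 94.81171801701204 0.000649712950261621
```

View pics/w1.png

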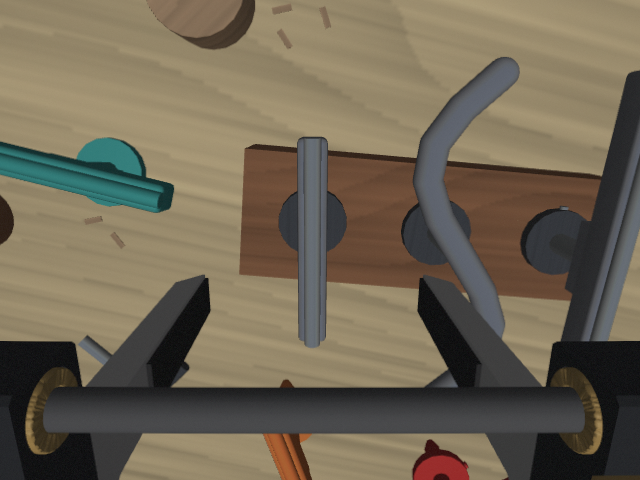

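The wrist view shows the short rest's bar from (312,140) to (312,345), centred between the fingers and aligned with the tool. The curved rest is about 72 mm away on the right, so I'll go down with the fingers half open.

>>> step_arm([
  [0,-0.1,0],
  [0,-0.1,1],
  [0,-0.1,2.5],
  [0,-0.1,4.5],
  [0,-0.1,6.5],
  [0,-0.1,8.5],
  [0,-0.1,9.6],
  [0,-0.1,10.2],
  [0,-0.1,10.2],
  [0,-0.1,10.2],
  [0,-0.1,10.2],
  [0,-0.1,10.2],
  [0,-0.1,10.2],
  [0,-0.1,10.2],
  [0,-0.1,10.2],
  [0,-0.1,10.2],
], gripper=[0.5,0.5,0.5,0.5,0.5,0.5,0.5,0.5,0.5,0.1,0.1,0.1,0.1,0.1,0.1,0.1], roll=[0,0,0,0,0,0,0,0,0,0,0,0,0,0,0,0], squeeze=40)

```text
clock: 3.95
position: [0.5108, -0.1659, 0.201]
eef_rot: [0.0, 0.993, 0.116, 0.0]
ft_force: [-0.8, -0.5, 3.0]
gripper_width: 0.0176
gripper_force: 40.0
```

>>> step_arm([
  [0,0,-0.5],
  [0,0,-1.5],
  [0,0,-2.7],
  [0,0,-4],
  [0,0,-5.5],
  [0,0,-7.5],
  [0,0,-9.5],
  [0,0,-11.5],
  [0,0,-13.2],
  [0,0,-14],
  [0,0,-14],
  [0,0,-14],
], gripper=[0.1,0.1,0.1,0.1,0.1,0.1,0.1,0.1,0.1,0.1,0.1,0.1], roll=[0,0,0,0,0,0,0,0,0,0,0,0])

```text
clock: 5.45
position: [0.5102, -0.1655, 0.3397]
eef_rot: [-0.001, 0.993, 0.116, -0.001]
ft_force: [0.6, -0.1, -3.9]
gripper_width: 0.0177
gripper_force: 40.0
```

Run:
```python
from h import *
s=state(); print(s["clock"],np.round(s["position"],4),s["ft_force"],s["gripper_width"])
# pre-place stage: 13 cm before the tube along -y
for b in (4.5,): print(togo([.58,.2,.34],b))
print(togo([.575,.07,.34],4.5), s["joints"])
```

```text
5.45 [ 0.5102 -0.1655  0.3397] [ 0.55845779 -0.1360549  -3.89963361] 0.017683439325074452
(array([ 1.519e+01, -3.397e+01, -1.000e-02]), np.float64(-81.22))
(array([ 1.172e+01, -2.143e+01, -2.000e-02]), np.float64(-81.22)) [-4.75048522e-01  9.78913297e-02  1.58873219e+00 -3.25300990e-05
  1.45688029e+00  8.64036830e-01]
```

>>> step_arm([
  [0.4,-0.7,0],
  [1.2,-2.3,0],
  [2.2,-4.3,0],
  [3.3,-6.5,0],
  [4.5,-8.9,0],
  [5.7,-11.3,0],
  [6.9,-13.7,0],
  [8.1,-16.1,0],
  [9.3,-18.4,0],
  [10.4,-20.4,0],
  [11.3,-22.2,0],
  [12,-23.6,0],
  [12.3,-24.2,0],
  [12.4,-24.4,0],
  [12.4,-24.4,0],
  [12.4,-24.4,0],
], gripper=[0.1,0.1,0.1,0.1,0.1,0.1,0.1,0.1,0.1,0.1,0.1,0.1,0.1,0.1,0.1,0.1], roll=[-2,-7,-14,-21,-29,-37,-45,-53,-60,-67,-73,-78,-80,-81,-81,-81])

```text
clock: 7.45
position: [0.5752, 0.0997, 0.3407]
eef_rot: [0.0, 0.681, 0.733, -0.0]
ft_force: [0.7, 0.3, -3.5]
gripper_width: 0.0176
gripper_force: 40.0
```

Run:
```python
from h import *
f=grab("wrist","pics/w2.png"); s=state(); print(s["clock"],np.round(s["position"],4),np.round(s["eef_rot"],4),s["gripper_width"])
P=cloud(f); Z=P[...,2]; D=np.hypot(P[...,0]-.578,P[...,1]-.2)
v,u=np.where((abs(Z-.11)<.006)&(D<.05)); print(u.min(),u.max(),v.min(),v.max(),len(u))
v,u=np.where((abs(Z-f["T"][2,3])<.0)|((Z>.2)&(Z<.32))); print("held",len(u),u.min(),u.max(),v.min(),v.max())
```

```text
7.5 [0.5752 0.0998 0.3407] [ 0.      0.6806  0.7327 -0.    ] 0.017853199668966258
277 399 34 123 5804
held 21123 246 381 150 476
```

View pics/w2.png

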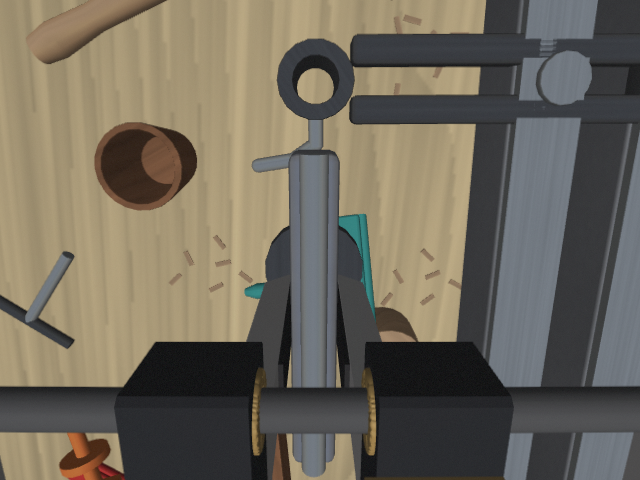

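The wrist view shows the tube rim centred at about (315,79), with the rest held under it. The bar's far end is at (314,150), its collar is around (314,258), and the bed rail edges run down the right side. Next I'll measure the tube, bed direction, held bar and collar.

Run:
```python
from h import *
from scipy.optimize import least_squares
f=pickle.load(open("pics/w2.pkl","rb")); T=T_tool(); print(np.round(T[:3,3],4),"tool x heading",np.degrees(np.arctan2(T[1,0],T[0,0])))
P=cloud(f); Z=P[...,2]; img=f["img"]; g=cv2.cvtColor(img,cv2.COLOR_RGB2GRAY)
def fitc(q,r0):
    r=least_squares(lambda p:np.hypot(q[:,0]-p[0],q[:,1]-p[1])-p[2],[*q.mean(0),r0],loss="soft_l1",f_scale=.001); return np.round(r.x,4),round(float(np.std(r.fun)),4)
# tube: radial scan on image for bore edge & outer edge (gray)
D=np.hypot(P[...,0]-.578,P[...,1]-.2)
m=((abs(Z-.11)<.006)&(D<.05)).astype(np.uint8); 
E=cv2.Canny(g,40,120); c0=np.array([315.5,79])
for nm,lo,hi,r0 in(("outer",33,46,.027),("bore",16,28,.016)):
    v,u=np.where(E>0); d=np.hypot(u-c0[0],v-c0[1]); k=(d>lo)&(d<hi)&(u<345)
    q=onplane(f,np.c_[u[k],v[k]],.11)[:,:2]; print(nm,k.sum(),fitc(q,r0))
# bed rails
for lo in(480,590):
  L=[]
  for v in range(130,470,4):
    c=np.where(abs(Z[v,lo:]-.11)<.006)[0]
    if len(c)>3: L.append(onplane(f,[[lo+c[0],v]],.11)[0,:2])
  L=np.array(L); 
  if len(L)>5:
    p=np.polyfit(L[:,1],L[:,0],1); r=L[:,0]-np.polyval(p,L[:,1]); k=abs(r)<.002; p=np.polyfit(L[k,1],L[k,0],1); print("bed",len(L),k.sum(),np.degrees(np.arctan2(1,p[0])),np.std(r[k]))
# held bar
zb=T[2,3]-.062
m=((Z>zb-.02)&(Z<zb+.012)); m[:,:280]=0; m[:,346:]=0; m[:145]=0; m[375:]=0
cen=[]
for v in range(165,330,3):
    c=np.where(m[v])[0]
    if len(c)>5: cen.append(onplane(f,[[(c[0]+c[-1])/2,v]],zb)[0,:2])
cen=np.array(cen); p=np.polyfit(cen[:,1],cen[:,0],1); print("bar heading",np.degrees(np.arctan2(1,p[0])),np.std(cen[:,0]-np.polyval(p,cen[:,1])))
top=[np.where(m[:,u])[0].min() for u in range(305,324)]; far=onplane(f,np.c_[range(305,324),top],T[2,3]-.066)[:,:2].mean(0); print("far end",far)
x=T[:2,0]; print("post along tool x by bar end (mm)",(far-T[:2,3])@x*1000-65)
# collar
zc=T[2,3]-.13; mc=(abs(Z-zc)<.006); mc[:,:255]=0; mc[:,375:]=0; mc[:215]=0; mc[300:]=0
L=[]
for v in range(228,285):
    c=np.where(mc[v])[0]
    if len(c): L+= [[c[0],v]] if c[0]<285 else []; L+= [[c[-1],v]] if c[-1]>345 else []
L=np.array(L); q=onplane(f,L,zc)[:,:2]
r=least_squares(lambda p:np.hypot(q[:,0]-p[0],q[:,1]-p[1])-.026,q.mean(0),loss="soft_l1",f_scale=.001)
print("collar",len(L),np.nanmedian(Z[mc])-zc,r.x,np.std(r.fun),"rel tool xy mm",(r.x-T[:2,3])@T[:2,:2]*1000)
```

```text
[0.5752 0.0998 0.3407] tool x heading 94.21957447293028
outer 247 (array([0.568 , 0.2022, 0.0267]), 0.0006)
bore 205 (array([0.5679, 0.2029, 0.0158]), 0.0012)
bed 74 18 98.99879276302968 0.001056796861790362
bed 74 36 95.01311260389518 0.0011167637009546344
bar heading 93.69874376471671 0.00010676106150785419
far end [0.56962743 0.16581851]
post along tool x by bar end (mm) 1.2841179880907845
collar 101 -0.001145890908217928 [0.5742065  0.10000491] 0.00047503239352640755 rel tool xy mm [ 0.31198751 -1.00682718]
```

Run:
```python
from h import *
for nm,roi in(("w2",(470,0,640,480)),("top0",(70,35,450,130))):
    f=pickle.load(open(f"pics/{nm}.pkl","rb")); g=cv2.cvtColor(f["img"],cv2.COLOR_RGB2GRAY)
    m=np.zeros_like(g); m[roi[1]:roi[3],roi[0]:roi[2]]=1
    ln=cv2.createLineSegmentDetector(2).detect(g)[0].reshape(-1,4)
    for l in ln:
        if np.hypot(l[2]-l[0],l[3]-l[1])<110 or not all(m[min(479,int(y)),min(639,int(x))] for x,y in(l[:2],l[2:])): continue
        q=onplane(f,l.reshape(2,2),.1); d=(q[1]-q[0])[:2]; print(nm,np.round(l),round(np.linalg.norm(d),3),round(np.degrees(np.arctan2(d[1],d[0]))%180,2))
from scipy.optimize import least_squares
f=pickle.load(open("pics/top0.pkl","rb")); g=cv2.cvtColor(f["img"],cv2.COLOR_RGB2GRAY)
big=cv2.resize(g[165:205,138:180],None,fx=8,fy=8,interpolation=cv2.INTER_CUBIC)
k=cv2.morphologyEx((big<30).astype(np.uint8),cv2.MORPH_OPEN,np.ones((9,9)))
# left bore edge from dark region, rows
uv=[]
for y in range(0,320,4):
    c=np.where(k[y,:])[0]
    if len(c): uv.append([(c[0]-3.5)/8+138,(y-3.5)/8+165])
q=onplane(f,uv,.11)[:,:2]; q=q[(np.hypot(*(q-[.568,.2025]).T)<.022)]
r=least_squares(lambda p:np.hypot(q[:,0]-p[0],q[:,1]-p[1])-.016,[.568,.2],loss="soft_l1",f_scale=.001); print("top bore",len(q),r.x,np.std(r.fun))
```

```text
w2 [516. 118. 488. 363.] 0.201 94.55
w2 [540. 385. 581. 118.] 0.223 94.55
w2 [639. 131. 592. 383.] 0.213 94.57
w2 [507. 125. 482. 353.] 0.186 94.53
w2 [585. 384. 632. 124.] 0.218 94.56
w2 [485. 356. 510. 126.] 0.189 94.59
w2 [628. 125. 581. 383.] 0.217 94.55
top0 [373.  75. 168.  89.] 0.45 94.68
top0 [377. 113. 171. 127.] 0.452 94.7
top0 [139.  78. 379.  62.] 0.526 94.6
top0 [159. 118. 445.  98.] 0.626 94.67
top0 [169.  95. 372.  81.] 0.444 94.73
top0 [ 78.  60. 243.  49.] 0.357 94.7
top bore 29 [0.56932166 0.2006486 ] 0.00032936573450660926
```

The bed direction is 94.6°, agreed by both cameras, and the bar is at 93.7°. From the wrist view the rest has to move 10.2 cm along tool x and 0.1 cm along tool y, with a roll of about -0.9°.

>>> step_arm([
  [0.7,0,0],
  [2.2,0,0],
  [4.2,0.1,0],
  [6.2,0.1,0],
  [8,0.1,0],
  [9.3,0.1,0],
  [10,0.1,0],
  [10.2,0.1,0],
  [10.2,0.1,0],
  [10.2,0.1,0],
], gripper=[0.1,0.1,0.1,0.1,0.1,0.1,0.1,0.1,0.1,0.1], roll=[-0.2,-0.4,-0.6,-0.9,-0.9,-0.9,-0.9,-0.9,-0.9,-0.9])

```text
clock: 8.75
position: [0.5688, 0.2015, 0.3407]
eef_rot: [0.0, 0.675, 0.738, -0.0]
ft_force: [-0.2, -0.6, -3.6]
gripper_width: 0.0174
gripper_force: 40.0
```

>>> step_arm([
  [0,0,0.5],
  [0,0,1.5],
  [0,0,2.5],
  [0,0,3.3],
  [0,0,3.9],
  [0,0,4.4],
  [0,0,4.9],
  [0,0,5.4],
  [0,0,5.8],
  [0,0,6],
  [0,0,6],
], gripper=[0.1,0.1,0.1,0.1,0.1,0.1,0.1,0.1,0.1,0.1,0.1], roll=[0,0,0,0,0,0,0,0,0,0,0])

```text
clock: 10.12
position: [0.5686, 0.202, 0.2805]
eef_rot: [-0.0, 0.674, 0.738, -0.0]
ft_force: [-0.2, -0.4, -4.0]
gripper_width: 0.0174
gripper_force: 40.0
```

Run:
```python
from h import *
s=state(); print(s["clock"],np.round(s["position"],4),np.round(s["ft_force"],1),np.round(s["moment"],2))
a=grab("scene","pics/s2.png")["img"]; b=grab("wrist","pics/w3.png")["img"]
A=cv2.resize(a[160:280,420:580],(400,300),interpolation=cv2.INTER_CUBIC); B=cv2.resize(b,(400,300))
cv2.imwrite("pics/chk.png",np.hstack([A,B])[:,:,::-1])
```

```text
10.125 [0.5686 0.202  0.2805] [-0.2 -0.4 -4. ] [-0.02 -0.08 -0.05]
```

View pics/chk.png

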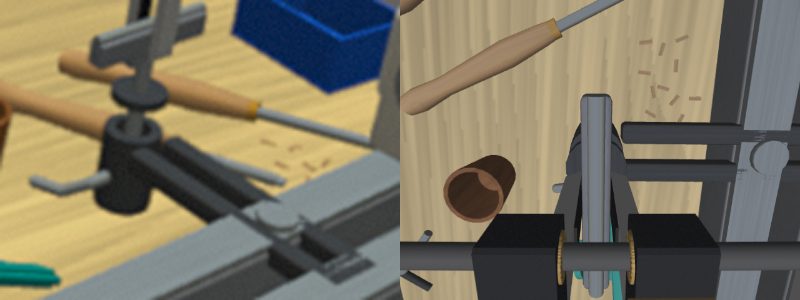

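The left half (scene) shows the post entering the bore at crop (132,125), with no contact force. The right half shows the bar parallel to the rails. I'll lower the last 3 cm slowly.

>>> step_arm([
  [0,0,0.4],
  [0,0,1],
  [0,0,1.6],
  [0,0,2.1],
  [0,0,2.4],
  [0,0,2.6],
  [0,0,2.7],
  [0,0,2.8],
  [0,0,2.85],
  [0,0,2.9],
  [0,0,2.9],
], gripper=[0.1,0.1,0.1,0.1,0.1,0.1,0.1,0.1,0.1,0.1,0.1], roll=[0,0,0,0,0,0,0,0,0,0,0])

```text
clock: 11.6
position: [0.5687, 0.2021, 0.2517]
eef_rot: [0.0, 0.674, 0.738, 0.0]
ft_force: [-0.7, 0.3, -3.9]
gripper_width: 0.0179
gripper_force: 40.0
```

>>> step_arm([
  [0,0,0.05],
  [0,0,0.1],
  [0,0,0.15],
  [0,0,0.15],
], gripper=[0.1,0.1,0.1,0.1], roll=[0,0,0,0])

```text
clock: 12.1
position: [0.5687, 0.2021, 0.2511]
eef_rot: [0.0, 0.674, 0.738, 0.0]
ft_force: [-2.7, -1.0, 3.2]
gripper_width: 0.0177
gripper_force: 40.0
```

The force changed by 7 N, so the collar is on the rim. Letting go.

>>> step_arm([
  [0,0,0],
  [0,0,0],
  [0,0,0],
  [0,0,0],
  [0,0,0],
  [0,0,0],
  [0,0,0],
], gripper=[0.1,0.1,0.3,0.5,0.6,0.6,0.6], roll=[0,0,0,0,0,0,0], squeeze=5)

```text
clock: 12.98
position: [0.5687, 0.2021, 0.25]
eef_rot: [-0.0, 0.674, 0.738, -0.0]
ft_force: [0.2, 0.8, 0.0]
gripper_width: 0.0563
gripper_force: 0.0
```

>>> step_arm([
  [0,0,-0.5],
  [0,0,-1.5],
  [0,0,-3],
  [0,0,-5],
  [0,0,-7],
  [0,0,-9],
  [0,0,-11],
  [0,0,-12],
  [0,0,-12],
  [0,0,-12],
], gripper=[0.6,0.6,0.6,0.6,0.6,0.6,0.6,0.6,0.6,0.6], roll=[0,0,0,0,0,0,0,0,0,0])

```text
clock: 14.22
position: [0.5683, 0.202, 0.3694]
eef_rot: [-0.0, 0.674, 0.738, -0.001]
ft_force: [-0.0, -0.3, -0.5]
gripper_width: 0.0563
gripper_force: 0.0
```

Run:
```python
from h import *
s=state(); print(s["clock"],np.round(s["position"],4),np.round(s["ft_force"],1))
fa=grab("scene","pics/s4.png"); fb=grab("wrist","pics/w4.png"); a,b=fa["img"],fb["img"]
A=cv2.resize(a[160:280,420:580],(400,300),interpolation=cv2.INTER_CUBIC); B=cv2.resize(b,(400,300))
cv2.imwrite("pics/fin.png",np.hstack([A,B])[:,:,::-1])
g=cv2.cvtColor(b,cv2.COLOR_RGB2GRAY)
for l in cv2.createLineSegmentDetector(2).detect(g)[0].reshape(-1,4):
    if np.hypot(l[2]-l[0],l[3]-l[1])<90: continue
    q=onplane(fb,l.reshape(2,2),.185); d=(q[1]-q[0])[:2]; an=np.degrees(np.arctan2(d[1],d[0]))%180
    if 80<an<110: print(np.round(l),np.round(q.mean(0)[:2],3),round(an,2))
P=cloud(fb); Z=P[...,2]; k=(np.hypot(P[...,0]-.568,P[...,1]-.202)<.07)&(Z>.15)&(Z<.22); print("bar top z",np.nanpercentile(Z[k],[50,90]))
for y in(.15,.175,.2,.225,.25): print(y,np.nanpercentile(Z[k&(abs(P[...,1]-y)<.006)],80) if (k&(abs(P[...,1]-y)<.006)).any() else None)
```

```text
14.225 [0.5683 0.202  0.3694] [-0.  -0.3 -0.5]
[443. 342. 452. 252.] [0.66  0.171] 94.59
[460. 176. 477.   0.] [0.649 0.302] 94.62
[550. 186. 578.   0.] [0.707 0.304] 94.44
[526. 339. 540. 249.] [0.717 0.178] 94.59
[591. 249. 573. 344.] [0.75  0.179] 94.57
[637.   1. 603. 186.] [0.74  0.307] 94.54
[514.   0. 493. 184.] [0.671 0.301] 94.51
[327. 244. 328. 144.] [0.573 0.233] 95.43
[485. 248. 474. 339.] [0.681 0.175] 94.58
[598. 178. 629.   1.] [0.736 0.309] 94.56
[489. 177. 509.   0.] [0.668 0.303] 94.59
[506.   1. 486. 177.] [0.666 0.303] 94.51
[625.   0. 594. 178.] [0.733 0.309] 94.53
[320. 332. 321. 141.] [0.571 0.202] 95.08
[324. 141. 322. 327.] [0.573 0.204] 95.09
[309. 141. 309. 332.] [0.564 0.202] 95.02
bar top z [0.1872818 0.1900803]
0.15 0.18966237836600736
0.175 0.18960512445421224
0.2 0.18952943766587993
0.225 0.1895805599708268
0.25 0.18953873386372716
```

View pics/fin.png

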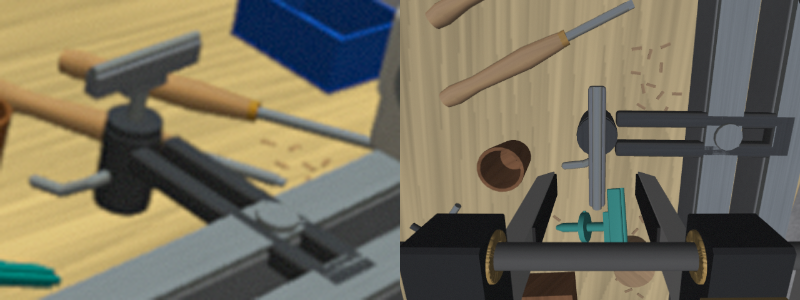

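The rest is seated: the collar is on the rim at crop (133,120), the bar is level with its top at 0.19 m, and it lies within 0.5° of the bed. The gripper is clear.

```bash
python3 -c "
from station import job_done; print(job_done())"
```

```text
the job is handed in; nothing more can be done
None
```

The short rest is in the banjo tube with its collar on the rim and its bar within about 0.5° of parallel to the bed. The gripper has let go and is clear, the other two rests were left in the block, and the job was handed in at about 14 s; no verdict was returned.

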